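Discard a culture plate through the flap of the bench discard chute

TASK

Discard the culture plate with the pink agar that lies on the tray of the discard chute: with the fingertips push it gently along the tray and in through the hanging red flap, far enough that it slides down to the end of the chute, then draw the fingers back so that the flap falls shut behind it. The plate's lid is loose, so the plate may only be pushed, never lifted or carried; leave the other things on the bench where they are.

Things in the scene. Friction and masses are not known exactly. Their poses are not given: they have to be found in the camera images.
- chute: Plate discard chute, fixed on the bench: white tray in front, narrower clear box behind, white frame with a yellow top bar between them, in which a red flap hangs. Origin: on the bench (z = 0) below the middle of the frame; x = the way plates go in (roughly away from the robot), y = left, z = up. It may stand turned; all chute positions below are in this frame, in mm.
- tray_front (a point): Middle of the open front edge of the tray, on its top, at x = -175, y = 0, z = 90. The tray is flat, level, smooth (friction about 0.3), from x = -175 to +30. Guide rails 20 high stand on it: parallel, 182 apart, to x = -98, then funnelling evenly to 102 apart at the frame (x = 0). Nothing stands in front of the edge.
- opening (a point): Middle of the opening's sill, on the tray's top in the frame, at x = 0, y = 0, z = 90. Opening 102 wide, 56 clear height. Yellow bar above it from x = -3 to +2, frame 138 wide; bar and clear roof end 64 above the tray (z = 154). Upright fingers can come up to the bar; fingers tilted forwards can reach a little under it.
- lip (a point): Where the level tray ends and the slope starts, at x = 30, y = 0, z = 90. The slick slope (29 degrees, friction about 0.15, 109 wide) falls 76 to a white end wall at x = 168. A plate pushed until its middle is past the lip (rear edge past x = -16) tips over and slides down on its own; at the bottom its origin lies at about x = 120, y = 0, z = 40.
- flap (a joint): Hinge of the red flap, rad: 0 = hanging shut; grows as its lower edge swings inwards (to +x of the chute), at most 1.5. It opens inwards only, has no spring or catch, weighs 14 g and falls shut by its own weight when nothing is under it.
- flap_edge (a point): Middle of the lower edge of the red flap (96 mm wide, 47 mm from hinge to edge, 3 mm thick, edge bead 5 mm). The hinge rod lies at x = 6 mm, z = 143 mm in the chute's frame; the shut edge hangs 4 mm above the tray.
- pink_plate: The plate to discard: round clear plastic culture dish with lid and pink-brown agar, 91 mm diameter, 16 mm high (foot 85 mm diameter to 2 mm height), about 35 g, lying on the tray of the chute with the rim of its lid free all round. Origin: centre of its underside, z up.
- cream_plate: Bystander: the same kind of dish, 91 x 16 mm, with cream agar, on the bench left of the chute. Origin: centre of its underside.
- sample_box: Bystander: small clear box with a pale lid, 55 x 77 x 65 mm, on the bench beside the back of the chute. Origin: centre of its underside.
- marker: Bystander: white marker pen with a black cap, 135 mm long, 17 mm thick, lying on the bench in front of the chute. Origin: centre of its underside.
Things that resemble listed ones, but are neither listed nor needed, are in the scene too. What is shaped like the pink_plate but black or blue is not meant.

How it is judged:
On the way, in this order (a step that is already met when the one before it is completed fails the run):
1. the plate, on the tray, pushes the flap open (value of joint flap above 0.3 rad and x of pink_plate in the frame of chute above -0.06 m and contact force between pink_plate and flap above 0.005 N), for 0.05 s.
2. the plate has passed the flap and slid down the chute (x of pink_plate in the frame of chute between 0.09 and 0.15 m and y of pink_plate in the frame of chute between -0.03 and 0.03 m and z of pink_plate in the frame of chute between 0.015 and 0.065 m), for 0.2 s.
At the end, for the whole second after the job is handed in: The pink plate rests right way up at the low end of the chute (90 to 150 mm past the frame, within 30 mm of the middle, 15 to 65 mm above the bench, tilt under 0.8 rad), the flap hangs shut (under 0.08 rad), the other things are within 20 mm of where they stood (all of step 2 and value of joint flap below 0.08 rad and linear speed of pink_plate below 0.02 m/s and angle between pink_plate's own z axis and vertical below 0.8 rad); the robot touches nothing.
It fails at once if the plate is lifted more than 18 mm off the tray (height (world z) of pink_plate above 0.108 m).
It fails at once if the plate is turned up on edge or over (angle between pink_plate's own z axis and vertical above 0.9 rad).
It fails at once if the plate is pressed hard by the fingers (over 20 N) (contact force between the fingers and pink_plate above 20 N).
It fails at once if the chute is struck or pressed hard by the robot (over 40 N) (contact force between any of the arm, the fingers and chute above 40 N).
It fails at once if a bystander (cream plate, sample box or marker) is moved more than 20 mm (distance of any of cream_plate, sample_box, marker from where it was at the start of the episode above 0.02 m).
It also fails if it takes over 40 s, if anything falls off the work surface, if the arm or the gripper's body presses on something with over 40 N, if the wrist force passes 120 N, or if a joint passes its speed limit or range.

ROBOT

A 6-joint arm with a two-finger parallel gripper is mounted at the origin on a cart in front of the work surface, level with it; the furniture and walls round the work are solid. World frame = base frame: x ahead of the robot, y to its left, z up, the work surface at z = 0. Lengths are in m, angles in rad, forces in N, time in s.
With the tool pointing down it reaches from about 0.275 to 0.75 m from the base axis. Payload 10.2 kg.
Tool frame: the origin (TCP) lies midway between the tips of the shut fingers; the grasp point (between the pads) lies 19 mm behind it; z points along the fingers, y is the line along which they close (so a half turn about z gives the same grasp; the last joint's range is limited). The gripper opens to 85 mm and grips with 20 to 120 N. Pads are 22 mm wide; open, the fingers measure 114 mm over their backs; the gripper's body (76 mm by 85 mm) begins 54 mm behind the grasp point. The pads swing forward as they close: fully open they stand 13 mm farther back than shut.
Start: joints at [-1.404, 0.313, 1.498, -0, 1.331, -0.223], TCP at [0.199, -0.486, 0.231] pointing down, gripper open.
Joint ranges: [-2.94, 2.94], [-0.97, 2.17], [0.19, 2.56], [-1.23, 4.37], [0.02, 3.11], [-2.88, 2.88]. Speed limits (rad/s): [2.39, 2.39, 3.01, 3.14, 3.14, 3.14].

INTERFACE

Orientations are given as a unit quaternion [x, y, z, w].
In Python, from workcell import arm gives the robot as it stands.
- The arm moves only by the tool arm_command, never from a script. Its argument "moves" is a list of rows, each a list of 6 numbers: the shift along the world's x, y, z in units of 30 mm (1.0 is 30 mm), then the turn, a rotation vector about the world's x, y, z in degrees. A call has 1 to 10 rows; each row shifts and turns the commanded pose from where the row before left it; what a row does not reach is not made up. A row lasts 1/8 s, in which the tool goes at most 62.5 mm and 10.7 degrees, less where a joint would pass 70% of its speed; a pose out of reach is approached as far as the arm can. A call is refused whole if a number of a shift passes 1 or a number of a turn 10.7, either way. A call with a gripper value outside its range is refused whole. "jaw" is the opening, from 0 (shut) to 1 (fully open), set as the call begins (left out, the last holds). The fingers move at their own pace and stop on an object; "squeeze" is the grip in N (left out, the last holds). Time passes only in rows, so rows that do not move let the fingers close. It gives the time, the measured TCP pose, the force, the opening and the grip force at its end, in the units of the state.
- arm.get_obs(): the state, without advancing time (a new reading comes with each control period).
- arm.read_camera(name): name is "scene" or "top"; returns a dict with "color" (420x560x3 uint8, blue, green, red), "vfov" (degrees; the focal length in pixels is half the picture's height over the tangent of half this angle, whatever the lens; pixels are square), "cx", "cy" (the principal point, pixels), "cam_to_world" (4x4, takes a point from camera to world coordinates). Camera axes: x right, y down, z forward; pixel columns grow to the right and rows downward; lengths in m; the calibration is good to about 2 mm. A picture is of the moment at which its call begins. There is no depth.
- arm.close_job(): hands the job in; it is judged then, once.
The state is a dict: "clock": time; "q": joint angles; "joint_vel": joint speeds; "tau": joint torques, N m; "tool_pos": TCP position; "orientation": TCP orientation; "ft_force": force on the tool from outside, world axes, zero at the start; "torque": the same for the moment, N m; "opening": finger opening in m; "grip_force": force on a finger pad.
Only numpy, scipy, OpenCV 4.12 (cv2) and the standard library are available. Lean on these libraries where they do the work, as an engineer would, in place of code of your own. Each camera call takes 0.05 s, during which the arm holds its last target. There are 200 camera calls.

## Working session

There is one attempt and no reset: what is moved stays moved. The work goes in short steps, Python scripts to look and compute and a tool call to move; the robot and the scene stay as the last step left them, time stands still between calls to the robot, and variables do not carry over. Pictures are saved under pics/ and viewed, at most 10 in all, crops included, and the job is handed in when it is done.

Besides the shell and the picture viewer there is one more tool, called after "Call:" by a JSON object that holds its "fn" and its "kwargs", one argument or row to a line. arm_command: Moves the arm, as the interface text tells. Its arguments: {"type":"object","properties":{"moves":{"type":"array"},"jaw":{"type":"number"},"squeeze":{"type":"number"}},"required":["moves"]}

```bash
mkdir -p pics
cat > h.py <<'E'
import numpy as np, cv2
from workcell import arm
def K(c):
    f=c["color"].shape[0]/2/np.tan(np.radians(c["vfov"])/2); return f
def cast(c,u,v,z):
    f=K(c);T=np.array(c["cam_to_world"]);d=T[:3,:3]@np.array([(u-c["cx"])/f,(v-c["cy"])/f,1]);o=T[:3,3]
    return o+d*(z-o[2])/d[2]
def proj(c,p):
    f=K(c);T=np.linalg.inv(np.array(c["cam_to_world"]));q=T[:3,:3]@np.array(p)+T[:3,3]
    return np.array([q[0]/q[2]*f+c["cx"],q[1]/q[2]*f+c["cy"]])
E
python3 - <<'E'
from h import *
for n in("scene","top"):
    c=arm.read_camera(n);cv2.imwrite(f"pics/{n}0.png",c["color"]);print(n,c["vfov"],c["cx"],c["cy"],np.round(c["cam_to_world"],3).tolist())
o=arm.get_obs();print(o["clock"],o["tool_pos"],o["orientation"],o["opening"])
E
```

```text
scene 51.81323834784448 276.5966347031624 216.02011089613802 [[-0.75, -0.468, 0.467, -0.016], [-0.661, 0.536, -0.525, 0.792], [-0.005, -0.703, -0.711, 0.844], [0.0, 0.0, 0.0, 1.0]]
top 42.866814450084554 275.1636495556165 205.01890441680908 [[-0.014, -0.99, 0.14, 0.279], [-1.0, 0.011, -0.025, 0.289], [0.023, -0.141, -0.99, 1.442], [0.0, 0.0, 0.0, 1.0]]
0.1 [ 0.19944453 -0.4853978   0.23080672] [ 9.81070907e-01  1.93647976e-01  3.06154120e-05 -5.79150934e-04] 0.08516428251398307
```

View pics/scene0.png

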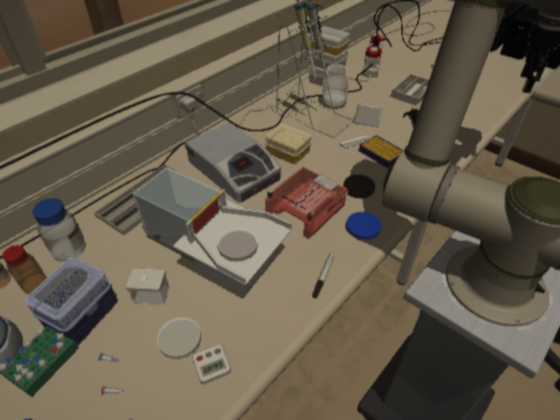

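View pics/top0.png

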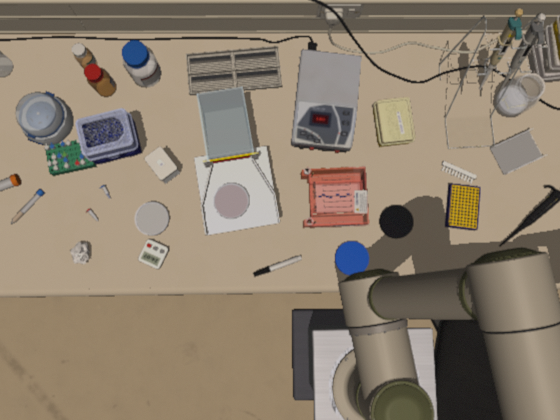

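The scene view shows the pink plate at (238,245) on the white tray. The top view shows it at (232,201), with the yellow bar near (230,156), the tray's front corners near (204,233) and (279,222), and the marker at (278,266).

Run:
```python
from h import *
c=arm.read_camera("top");im=c["color"]
cv2.imwrite("pics/crop.png",cv2.resize(im[80:245,180:300],None,fx=4.8,fy=3.6,interpolation=cv2.INTER_CUBIC)[:594])
hsv=cv2.cvtColor(im,cv2.COLOR_BGR2HSV)
def big(m):
    cs,_=cv2.findContours(m.astype(np.uint8),cv2.RETR_EXTERNAL,cv2.CHAIN_APPROX_NONE);return max(cs,key=cv2.contourArea)
roi=np.zeros(im.shape[:2],bool);roi[80:245,185:290]=1
y=big(roi&(hsv[...,0]>18)&(hsv[...,0]<35)&(hsv[...,1]>150)&(hsv[...,2]>120))
r=cv2.minAreaRect(y);print("yellow",r)
b=cv2.boxPoints(r);print([np.round(cast(c,*p,.154),4).tolist() for p in b])
t=roi.copy();t[:150]=0
g=im.astype(int)
w=big(t&(hsv[...,1]<40)&(hsv[...,2]>150));h=cv2.convexHull(w)
print("tray",cv2.minAreaRect(w));ap=cv2.approxPolyDP(h,4,True)[:,0];print([(p.tolist(),np.round(cast(c,*map(float,p),.09),4).tolist()) for p in ap])
for p in [(232,201),(210,210),(215,190)]: print(p,hsv[p[1],p[0]],im[p[1],p[0]])
print(im[201,205:265:1].tolist())
```

```text
yellow ((230.50001525878906, 157.0), (2.131488800048828, 41.7459831237793), 81.02737426757812)
[[0.5769, 0.4155, 0.154], [0.5924, 0.3142, 0.154], [0.5871, 0.3134, 0.154], [0.5716, 0.4146, 0.154]]
tray ((237.63246154785156, 191.6058807373047), (75.47050476074219, 72.73892211914062), 80.27242279052734)
[([266, 150], [0.6148, 0.2764, 0.09]), ([279, 222], [0.4269, 0.2456, 0.09]), ([208, 234], [0.3985, 0.4255, 0.09]), ([204, 204], [0.4752, 0.4359, 0.09]), ([214, 164], [0.579, 0.4107, 0.09])]
(232, 201) [178  26 158] [143 142 158]
(210, 210) [ 15   8 197] [191 194 197]
(215, 190) [ 13   9 197] [190 193 197]
[[188, 191, 194], [192, 195, 198], [191, 194, 197], [191, 194, 198], [190, 194, 196], [192, 194, 197], [190, 193, 196], [192, 194, 197], [185, 185, 189], [159, 159, 166], [142, 142, 157], [142, 141, 158], [143, 143, 158], [142, 142, 157], [142, 143, 157], [141, 141, 157], [143, 143, 158], [142, 143, 158], [142, 142, 156], [142, 142, 157], [142, 144, 157], [143, 142, 157], [143, 143, 158], [142, 142, 157], [143, 142, 158], [142, 143, 157], [142, 143, 157], [143, 142, 158], [141, 142, 156], [142, 142, 157], [143, 143, 159], [142, 142, 157], [141, 142, 157], [141, 142, 157], [142, 143, 158], [143, 143, 158], [142, 143, 158], [142, 142, 157], [141, 142, 158], [142, 142, 157], [142, 142, 157], [144, 143, 160], [152, 152, 163], [150, 152, 155], [145, 149, 152], [189, 193, 196], [191, 195, 198], [190, 194, 197], [190, 194, 197], [190, 194, 197], [189, 194, 196], [190, 194, 197], [190, 194, 197], [189, 193, 196], [189, 193, 197], [189, 193, 196], [190, 193, 197], [190, 194, 196], [190, 195, 198], [189, 193, 197]]
```

View pics/crop.png

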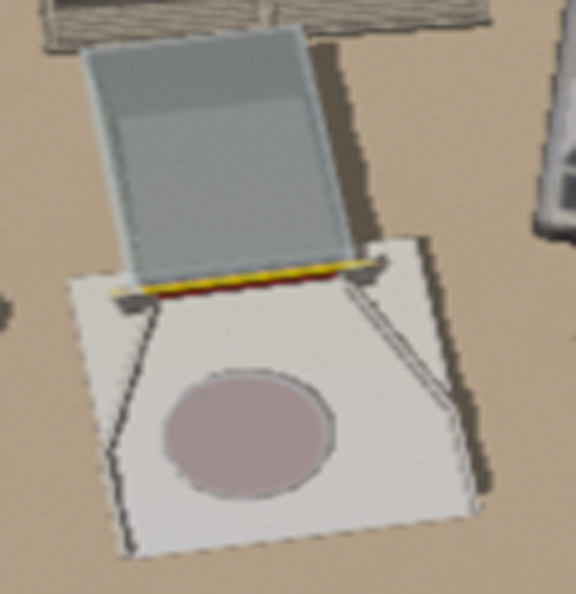

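The enlarged crop (scale 4.8 x 3.6 from (180,80)) shows the bar ends at about (203.5,161.7) and (259.8,152.8) px. The front tray corners are at (206.7,234.4) and (280,222.8), and the plate rim is centred at about (231.8,200.5).

```bash
cat >> h.py <<'E'
def chute(c):
    L=cast(c,203.5,161.7,.154);R=cast(c,259.8,152.8,.154)
    return L,R
E
python3 - <<'E'
from h import *
c=arm.read_camera("top");im=c["color"];hsv=cv2.cvtColor(im,cv2.COLOR_BGR2HSV)
L,R=chute(c);A=cast(c,206.7,234.4,.09);B=cast(c,280,222.8,.09)
an=lambda l,r:np.degrees(np.arctan2(*( (l-r)[[1,0]])))-90
for l,r in((L,R),(A,B)):print(np.round([l,r,(l+r)/2],4).tolist(),"w",np.linalg.norm(l-r),"yaw",an(l,r))
M1=(L+R)/2;M2=(A+B)/2;d=(M1-M2)[:2];print("mid-mid",np.linalg.norm(d),"yaw",np.degrees(np.arctan2(d[1],d[0])))
m=np.zeros(im.shape[:2],np.uint8);s=(im[...,2].astype(int)<180)
m[178:223,209:255]=s[178:223,209:255]
cs,_=cv2.findContours(m,cv2.RETR_EXTERNAL,cv2.CHAIN_APPROX_NONE);k=max(cs,key=cv2.contourArea)
e=cv2.fitEllipse(k);print(e)
P=cast(c,*e[0],.10)
pts=np.array([cast(c,*map(float,p[0]),.10) for p in k]);(cx,cy),rr=cv2.minEnclosingCircle(pts[:,:2].astype(np.float32));print("plate",P,cx,cy,rr)
# scene check
c2=arm.read_camera("scene");i2=c2["color"];h2=cv2.cvtColor(i2,cv2.COLOR_BGR2HSV)
m=np.zeros(i2.shape[:2],np.uint8);print(i2[245,238],i2[260,215]);
b=i2.astype(int);q=((b[...,2]-b[...,1])>12);m[228:265,212:265]=q[228:265,212:265]
cs,_=cv2.findContours(m,cv2.RETR_EXTERNAL,cv2.CHAIN_APPROX_NONE);k=max(cs,key=cv2.contourArea);e=cv2.fitEllipse(k);print("scene",e,cast(c2,*e[0],.10))
print("proj L R A B",[proj(c2,p).round(1).tolist() for p in(L,R,A,B)])
cv2.imwrite("pics/sc1.png",cv2.resize(i2[160:300,120:300],None,fx=4,fy=4,interpolation=cv2.INTER_CUBIC))
E
```

```text
[[0.5708, 0.4307, 0.154], [0.5919, 0.2924, 0.154], [0.5814, 0.3615, 0.154]] w 0.13989528144472574 yaw 8.699062956453844
[[0.3975, 0.4288, 0.09], [0.4248, 0.2431, 0.09], [0.4112, 0.3359, 0.09]] w 0.18769959208144946 yaw 8.348962786024387
mid-mid 0.1720988519391901 yaw 8.544046282974794
((231.5763702392578, 200.0836639404297), (35.24467849731445, 37.0219841003418), 22.45958137512207)
plate [0.4830107  0.36523456 0.1       ] 0.4828227758407593 0.3655194342136383 0.048280324786901474
[113 124 137] [136 150 155]
scene ((237.68145751953125, 244.03709411621094), (21.999555587768555, 32.40171813964844), 84.31604766845703) [0.48035912 0.36864318 0.1       ]
proj L R A B [[187.1, 223.6], [225.7, 188.0], [245.5, 282.6], [291.8, 228.4]]
```

View pics/sc1.png

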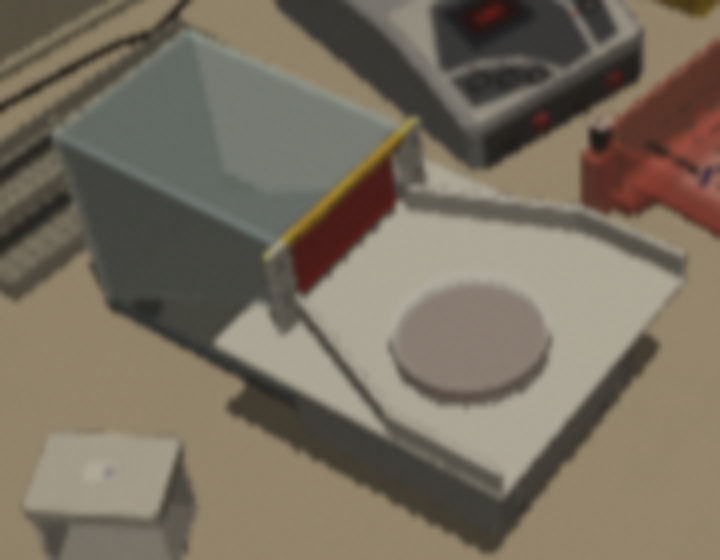

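Both views agree: chute origin is about (0.583, 0.3615) with yaw 8.5°, and the plate is at chute x≈-99, y≈+19 mm. I'll move to the front of the tray with the jaw part-shut, so the two fingertips cradle the plate.

Call:
{"fn": "arm_command", "kwargs": {
  "moves": [
    [1, 1, 0, 0, 0, -7],
    [1, 1, 0, 0, 0, -6.8],
    [1, 1, 0, 0, 0, 0],
    [1, 1, 0, 0, 0, 0],
    [1, 1, 0, 0, 0, 0],
    [1, 1, 0, 0, 0, 0],
    [0, 1, 0, 0, 0, 0],
    [0, 1, 0, 0, 0, 0],
    [0, 1, 0, 0, 0, 0],
    [0, 1, 0, 0, 0, 0]
  ],
  "jaw": 0.47
}}

```text
clock: 1.5
tool_pos: [0.3794, -0.1846, 0.2313]
orientation: [0.997, 0.074, 0.0, -0.0]
ft_force: [0.4, -1.6, 1.2]
opening: 0.0396
grip_force: 0.0
```

Call:
{"fn": "arm_command", "kwargs": {
  "moves": [
    [0, 1, 0, 0, 0, 0],
    [0, 1, 0, 0, 0, 0],
    [0, 1, 0, 0, 0, 0],
    [0, 1, 0, 0, 0, 0],
    [0, 1, 0, 0, 0, 0],
    [0, 1, 0, 0, 0, 0],
    [0, 1, 0, 0, 0, 0],
    [0, 1, 0, 0, 0, 0],
    [0, 1, 0, 0, 0, 0],
    [0, 1, 0, 0, 0, 0]
  ]
}}

```text
clock: 2.75
tool_pos: [0.3794, 0.1154, 0.2313]
orientation: [0.997, 0.074, 0.0, 0.0]
ft_force: [-0.4, -0.3, 0.6]
opening: 0.0401
grip_force: 0.0
```

Call:
{"fn": "arm_command", "kwargs": {
  "moves": [
    [0, 1, 0, 0, 0, 0],
    [0, 1, 0, 0, 0, 0],
    [0, 1, 0, 0, 0, 0],
    [0, 1, 0, 0, 0, 0],
    [0, 1, 0, 0, 0, 0],
    [0, 1, 0, 0, 0, 0],
    [0, 1, 0, 0, 0, 0],
    [0, 0.8, 0, 1.5, -9.4, 0],
    [0, 0, 0, 1.5, -9.4, 0],
    [0, 0, 0, 0, 0, 0]
  ]
}}

```text
clock: 4.0
tool_pos: [0.3778, 0.3484, 0.231]
orientation: [0.984, 0.074, 0.164, -0.014]
ft_force: [0.4, 0.6, 0.9]
opening: 0.0401
grip_force: 0.0
```

```bash
cat >> h.py <<'E'
from scipy.spatial.transform import Rotation as Ro
O=np.array([.583,.3615]);a=np.radians(8.5);E=np.array([[np.cos(a),np.sin(a)],[-np.sin(a),np.cos(a)]])
def st():
    o=arm.get_obs();p=np.array(o["tool_pos"]);M=Ro.from_quat(o["orientation"]).as_matrix()
    print("t",o["clock"],"p",p.round(4),"chute",(E@(p[:2]-O)).round(4),"q",np.round(o["q"],2),"F",np.round(o["ft_force"],1),"open",o["opening"]);print(M.round(3).tolist())
E
python3 -c "
from h import *
st();cv2.imwrite('pics/s2.png',cv2.resize(arm.read_camera('scene')['color'][120:360,100:420],None,fx=2.4,fy=2.4))"
```

```text
t 4.0 p [0.3778 0.3484 0.231 ] chute [-0.2049  0.0174] q [ 0.58  0.15  1.74 -0.17  0.95  2.08] F [0.4 0.6 0.9] open 0.04014793268616596
[[0.935, 0.151, 0.32], [0.142, -0.989, 0.051], [0.324, -0.003, -0.946]]
```

View pics/s2.png

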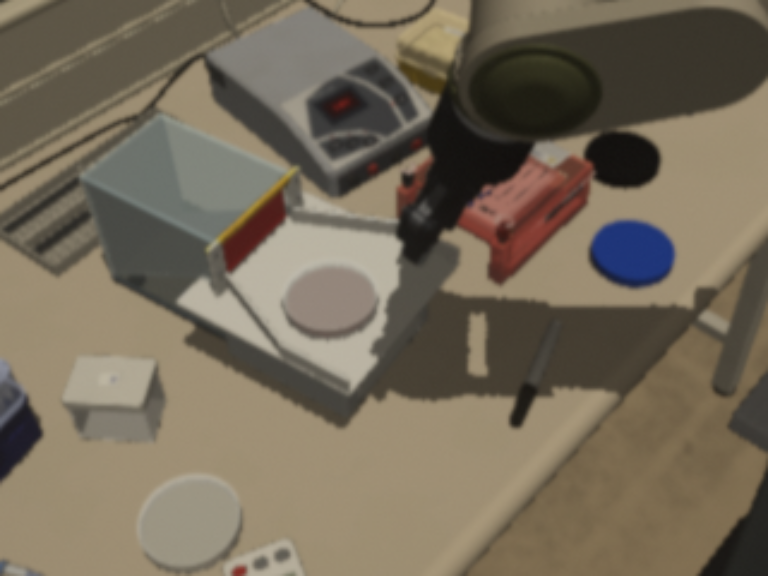

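The tool hangs in front of the tray (tips near (415,250) in the crop), tilted forwards as meant, with the plate still at (330,300). I'll reduce the tilt to 12°, descend in front of the edge and move close to the plate.

Call:
{"fn": "arm_command", "kwargs": {
  "moves": [
    [0, 0.05, -0.91, -1, 6.9, 0],
    [0, 0, -0.91, 0, 0, 0],
    [0, 0, -0.91, 0, 0, 0],
    [0, 0, -0.91, 0, 0, 0],
    [0, 0, -0.91, 0, 0, 0],
    [0, 0, 0, 0, 0, 0],
    [0.5, 0.075, 0, 0, 0, 0],
    [0.5, 0.075, 0, 0, 0, 0],
    [0.5, 0.075, 0, 0, 0, 0],
    [0, 0, 0, 0, 0, 0]
  ]
}}

```text
clock: 5.3
tool_pos: [0.4257, 0.3566, 0.095]
orientation: [0.992, 0.073, 0.105, -0.01]
ft_force: [-0.1, -0.9, -0.4]
opening: 0.0403
grip_force: 0.0
```

```bash
python3 -c "
from h import *
st();a=cv2.resize(arm.read_camera('scene')['color'][180:300,180:330],None,fx=4,fy=4,interpolation=2);b=cv2.resize(arm.read_camera('top')['color'][120:300,180:300],None,fx=2.66,fy=2.66)[:480]
b=cv2.copyMakeBorder(b,0,480-len(b),0,0,0);cv2.imwrite('pics/s3.png',cv2.resize(np.hstack([a,b]),None,fx=.85,fy=.85))"
```

```text
t 5.3 p [0.4257 0.3566 0.095 ] chute [-0.1563  0.0184] q [ 0.52  0.44  1.72 -0.1   0.79  2.01] F [-0.1 -0.9 -0.4] open 0.040337743941357786
[[0.967, 0.148, 0.207], [0.143, -0.989, 0.035], [0.21, -0.004, -0.978]]
```

View pics/s3.png

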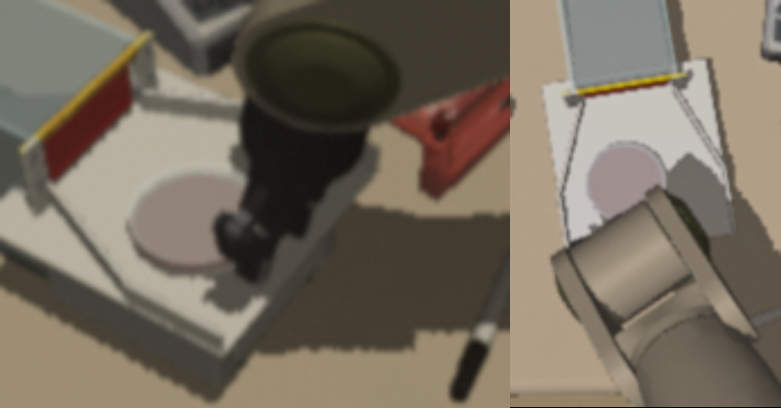

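The fingers stand just behind the plate with the rail clear. Now a slow push, steering to the middle line.

Call:
{"fn": "arm_command", "kwargs": {
  "moves": [
    [0.1, 0.015, 0, 0, 0, 0],
    [0.1, 0.015, 0, 0, 0, 0],
    [0.25, -0.04, 0, 0, 0, 0],
    [0.25, -0.04, 0, 0, 0, 0],
    [0.25, -0.04, 0, 0, 0, 0],
    [0.25, -0.04, 0, 0, 0, 0],
    [0.25, -0.04, 0, 0, 0, 0],
    [0.25, -0.04, 0, 0, 0, 0],
    [0.25, -0.04, 0, 0, 0, 0],
    [0.25, -0.04, 0, 0, 0, 0]
  ]
}}

```text
clock: 6.65
tool_pos: [0.491, 0.3479, 0.0948]
orientation: [0.992, 0.074, 0.105, -0.01]
ft_force: [0.8, 1.6, 0.7]
opening: 0.0404
grip_force: 0.1
```

```bash
python3 -c "
from h import *
st();a=cv2.resize(arm.read_camera('scene')['color'][180:300,180:330],None,fx=4,fy=4,interpolation=2);b=cv2.resize(arm.read_camera('top')['color'][120:300,180:300],None,fx=2.66,fy=2.66)[:480]
b=cv2.copyMakeBorder(b,0,480-len(b),0,0,0);cv2.imwrite('pics/s4.png',cv2.resize(np.hstack([a,b]),None,fx=.85,fy=.85))"
```

```text
t 6.65 p [0.491  0.3479 0.0948] chute [-0.093   0.0001] q [ 0.45  0.53  1.58 -0.08  0.83  1.92] F [0.8 1.6 0.7] open 0.040367700905010406
[[0.967, 0.149, 0.206], [0.144, -0.989, 0.035], [0.209, -0.004, -0.978]]
```

View pics/s4.png

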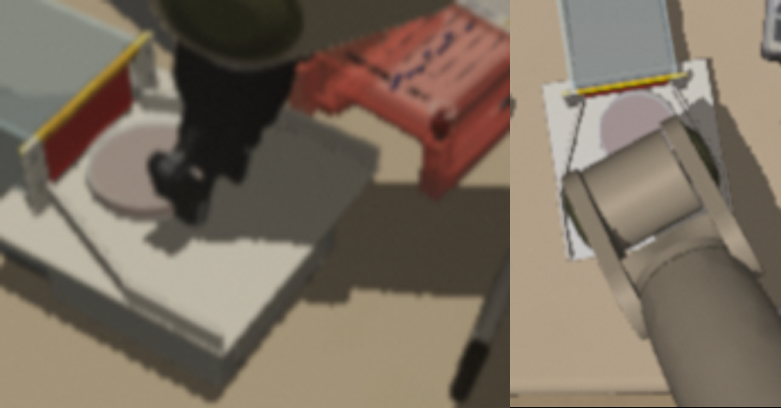

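The plate has moved cleanly to just short of the flap, centred in the funnel (top crop about (637,130)). I'll keep pushing straight.

Call:
{"fn": "arm_command", "kwargs": {
  "moves": [
    [0.25, 0.037, 0, 0, 0, 0],
    [0.25, 0.037, 0, 0, 0, 0],
    [0.25, 0.037, 0, 0, 0, 0],
    [0.25, 0.037, 0, 0, 0, 0],
    [0.25, 0.037, 0, 0, 0, 0],
    [0.25, 0.037, 0, 0, 0, 0]
  ]
}}

```text
clock: 7.5
tool_pos: [0.536, 0.3546, 0.0948]
orientation: [0.992, 0.074, 0.105, -0.01]
ft_force: [-0.0, -0.1, 0.7]
opening: 0.0398
grip_force: 0.1
```

```bash
python3 -c "
from h import *
st();a=cv2.resize(arm.read_camera('scene')['color'][160:280,150:300],None,fx=4,fy=4,interpolation=2);b=cv2.resize(arm.read_camera('top')['color'][70:250,180:300],None,fx=2.66,fy=2.66)[:480]
b=cv2.copyMakeBorder(b,0,480-len(b),0,0,0);cv2.imwrite('pics/s5.png',cv2.resize(np.hstack([a,b]),None,fx=.85,fy=.85))"
```

```text
t 7.5 p [0.536  0.3546 0.0948] chute [-0.0475  0.0002] q [ 0.42  0.6   1.45 -0.07  0.89  1.88] F [-0.  -0.1  0.7] open 0.039825340348910686
[[0.967, 0.148, 0.206], [0.144, -0.989, 0.035], [0.209, -0.004, -0.978]]
```

View pics/s5.png

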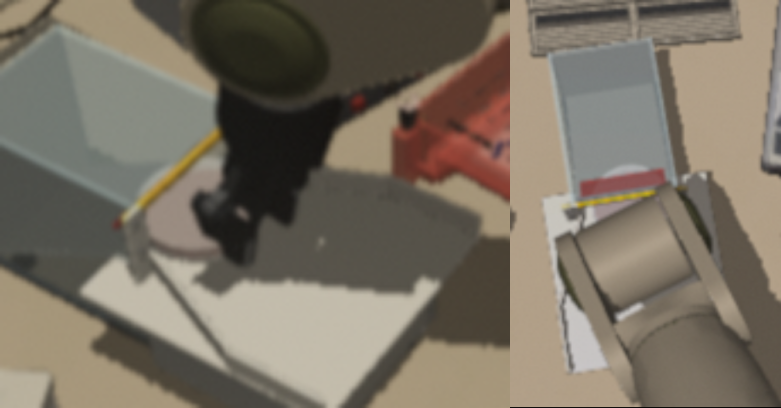

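The flap lies open on the plate, which is halfway through and centred. I'll continue past the lip.

Call:
{"fn": "arm_command", "kwargs": {
  "moves": [
    [0.2, 0.03, 0, 0, 0, 0],
    [0.2, 0.03, 0, 0, 0, 0],
    [0.2, 0.03, 0, 0, 0, 0],
    [0.2, 0.03, 0, 0, 0, 0],
    [0.2, 0.03, 0, 0, 0, 0],
    [0, 0, 0, 0, 0, 0],
    [0, 0, 0, 0, 0, 0],
    [0, 0, 0, 0, 0, 0]
  ]
}}

```text
clock: 8.6
tool_pos: [0.5654, 0.3591, 0.0949]
orientation: [0.992, 0.074, 0.105, -0.01]
ft_force: [-0.6, 0.4, 0.1]
opening: 0.0399
grip_force: 0.0
```

```bash
python3 -c "
from h import *
st();a=cv2.resize(arm.read_camera('scene')['color'][160:280,130:280],None,fx=4,fy=4,interpolation=2);b=cv2.resize(arm.read_camera('top')['color'][70:250,180:300],None,fx=2.66,fy=2.66)[:480]
b=cv2.copyMakeBorder(b,0,480-len(b),0,0,0);cv2.imwrite('pics/s6.png',cv2.resize(np.hstack([a,b]),None,fx=.85,fy=.85))"
```

```text
t 8.6 p [0.5654 0.3591 0.0949] chute [-0.0178  0.0002] q [ 0.41  0.65  1.36 -0.06  0.93  1.87] F [-0.6  0.4  0.1] open 0.039852262025836756
[[0.967, 0.149, 0.206], [0.145, -0.989, 0.035], [0.209, -0.004, -0.978]]
```

View pics/s6.png

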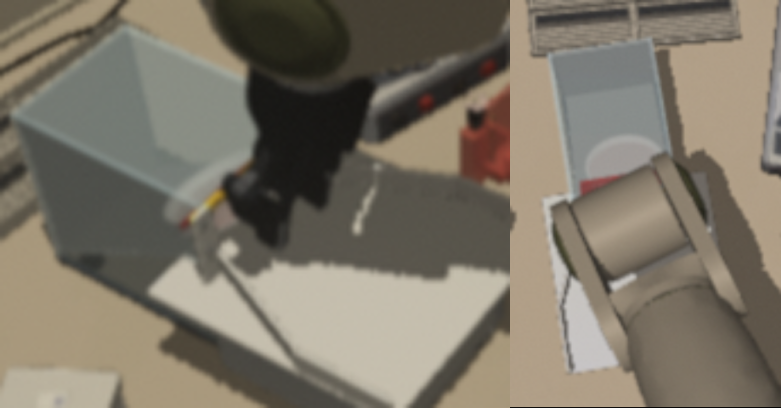

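The plate's front is well inside, with the flap lying on it (top crop, front edge near y=135), but it has not tipped yet. I'll push about 8 mm more.

Call:
{"fn": "arm_command", "kwargs": {
  "moves": [
    [0.09, 0.013, 0, 0, 0, 0],
    [0.09, 0.013, 0, 0, 0, 0],
    [0.09, 0.013, 0, 0, 0, 0],
    [0, 0, 0, 0, 0, 0],
    [0, 0, 0, 0, 0, 0],
    [0, 0, 0, 0, 0, 0],
    [0, 0, 0, 0, 0, 0],
    [0, 0, 0, 0, 0, 0]
  ]
}}

```text
clock: 9.7
tool_pos: [0.5736, 0.3603, 0.0948]
orientation: [0.992, 0.074, 0.105, -0.01]
ft_force: [-0.2, 0.6, -0.9]
opening: 0.0402
grip_force: 0.0
```

```bash
python3 -c "
from h import *
st();a=cv2.resize(arm.read_camera('scene')['color'][160:280,130:280],None,fx=4,fy=4,interpolation=2);b=cv2.resize(arm.read_camera('top')['color'][70:250,180:300],None,fx=2.66,fy=2.66)[:480]
b=cv2.copyMakeBorder(b,0,480-len(b),0,0,0);cv2.imwrite('pics/s7.png',cv2.resize(np.hstack([a,b]),None,fx=.85,fy=.85))"
```

```text
t 9.7 p [0.5736 0.3603 0.0948] chute [-0.0095  0.0002] q [ 0.41  0.67  1.33 -0.06  0.94  1.86] F [-0.2  0.6 -0.9] open 0.040153177136742005
[[0.967, 0.149, 0.206], [0.144, -0.989, 0.035], [0.209, -0.004, -0.978]]
```

View pics/s7.png

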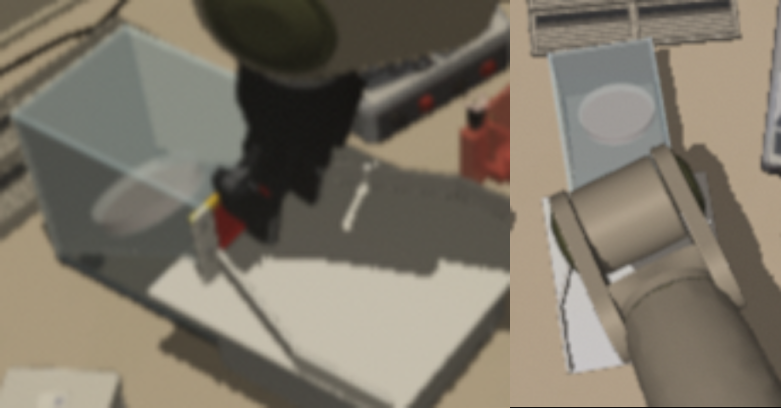

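The plate has slid down the slope inside the box (top crop (615,112)). Drawing back and up.

Call:
{"fn": "arm_command", "kwargs": {
  "moves": [
    [-0.5, -0.075, 0, 0, 0, 0],
    [-0.5, -0.075, 0, 0, 0, 0],
    [-0.5, -0.075, 0, 0, 0, 0],
    [-0.8, -0.12, 0, 0, 0, 0],
    [-0.8, -0.12, 0.3, 0, 0, 0],
    [-0.8, -0.12, 0.8, 0, 0, 0],
    [-0.8, -0.12, 0.9, 0, 0, 0],
    [-0.8, -0.12, 0.9, 0, 0, 0],
    [-0.3, -0.9, 0.9, 0, 0, 0],
    [0, -0.9, 0.9, 0, 0, 0]
  ]
}}

```text
clock: 11.05
tool_pos: [0.3988, 0.281, 0.2369]
orientation: [0.992, 0.075, 0.105, -0.01]
ft_force: [-0.1, 0.1, -0.3]
opening: 0.0406
grip_force: 0.0
```

Call:
{"fn": "arm_command", "kwargs": {
  "moves": [
    [0, -1, 0, 0, 0, 0],
    [0, -1, 0, 0, 0, 0],
    [0, -1, 0, 0, 0, 0],
    [0, -1, 0, 0, 0, 0],
    [0, -1, 0, 0, 0, 0],
    [0, -1, 0, 0, 0, 0],
    [0, -1, 0, 0, 0, 0],
    [0, -1, 0, 0, 0, 0],
    [0, 0, 0, 0, 0, 0],
    [0, 0, 0, 0, 0, 0]
  ]
}}

```text
clock: 12.3
tool_pos: [0.3995, 0.0418, 0.2359]
orientation: [0.992, 0.074, 0.105, -0.01]
ft_force: [-0.2, -0.7, -0.5]
opening: 0.04
grip_force: 0.0
```

Run:
```python
from h import *
st();c=arm.read_camera('top');im=c['color'].astype(int)
# pinkness / redness inside the box region
m=np.zeros(im.shape[:2],np.uint8);q=(im[...,2]-im[...,1]>0)&(im[...,2]-im[...,0]>0);m[88:153,204:248]=q[88:153,204:248]
cs,_=cv2.findContours(m,cv2.RETR_EXTERNAL,cv2.CHAIN_APPROX_NONE)
for k in sorted(cs,key=cv2.contourArea)[-3:]:
    if len(k)<6: continue
    e=cv2.fitEllipse(k);p=cast(c,*e[0],.05);print(cv2.contourArea(k),e,"chute",(E@(p[:2]-O)).round(4))
r=(im[...,2]-np.maximum(im[...,1],im[...,0])>50);ys,xs=np.nonzero(r[140:175,195:265])
print("flap red px",len(ys),xs.min()+195,xs.max()+195,ys.min()+140,ys.max()+140)
c2=arm.read_camera('scene');i=c2['color'].astype(int);r=(i[...,2]-np.maximum(i[...,1],i[...,0])>35);ys,xs=np.nonzero(r[180:240,180:235])
print("scene flap",len(ys),xs.min()+180,xs.max()+180,ys.min()+180,ys.max()+180)
# start picture vs. now
for n,c in(("top",im),("scene",i)):
    s=cv2.imread(f"pics/{n}0.png").astype(int);d=np.abs(s-c).sum(2)
    R=dict(top=[(130,175,195,265),(197,240,130,172),(145,183,143,182),(252,280,250,305)],scene=[(188,235,183,232),(315,360,152,205),(264,305,122,172),(248,300,308,340)])[n]
    print(n,"flap,cream,box,marker diff>60 px",[int((d[a:b,e:f]>60).sum()) for a,b,e,f in R])
```

```text
t 12.3 p [0.3995 0.0418 0.2359] chute [-0.2287 -0.2891] q [-0.25 -0.09  1.96  0.09  1.08  1.14] F [-0.2 -0.7 -0.5] open 0.04004010282299105
[[0.967, 0.148, 0.206], [0.144, -0.989, 0.035], [0.209, -0.004, -0.978]]
46.0 ((245.34568786621094, 92.91439056396484), (3.485142946243286, 30.962417602539062), 174.96246337890625) chute [ 0.1937 -0.0608]
46.0 ((210.6349639892578, 89.53695678710938), (3.4052743911743164, 34.99470520019531), 86.55859375) chute [0.2175 0.0304]
561.0 ((227.0936737060547, 121.0897216796875), (23.434856414794922, 30.80146026611328), 78.54155731201172) chute [ 0.1234 -0.0003]
flap red px 29 213 248 156 162
scene flap 291 194 218 201 232
top flap,cream,box,marker diff>60 px [0, 0, 0, 0]
scene flap,cream,box,marker diff>60 px [42, 0, 0, 0]
```

The plate is at chute x≈0.123, y≈0. The flap region looks the same as at the start, and the other things are unmoved. Handing in.

```bash
python3 -c "
from h import *
print(arm.close_job())"
```

```text
the job is handed in; nothing more can be done
None
```

I handed the job in at about 12 s: the pink plate lies at the low end of the chute (x ≈ 123 mm, y ≈ 0), the flap hangs shut, and the other things have not moved.

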